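Seat a sensor module in a bench logger with its two levers

TASK

Take the sensor module out of its parking stand, lower it upright into the slot of the logger base between the two open levers, and let go of it there. Then swing both levers inward so that they press the module fully home, firmly down on the seat inside the slot, and leave them so. How deep the seat lies differs from base to base: feel for it, go gently, do not force a lever once it is home, and leave the other things on the bench alone.

Things in the scene. Friction and masses are not known exactly. Their poses are not given: they have to be found in the camera images.
- dock: the logger base, fixed to the bench: white block, 130 (its x) x 200 (its y) x 55 mm high, a slot along its y in the middle of the top, a lever at its +y and its -y end, in the plane x = 0. Origin: centre of its underside, z up. Sprung contacts in the well (3 N each, rising to 4.2 N) first stop the module's underside 18 mm above the bench; its hard seat lies 10 to 15.5 mm above the bench
- slot_mouth (a point): centre of the slot's mouth, 55 mm above the bench. The well below is 26 mm wide (the base's x) and 106 mm long (y); the long edges of the mouth are rounded (3 mm)
- module: the sensor module: loose grey upright case, about 0.3 kg, 24 mm thick (its x), 100 mm long (y), 95 mm tall; the lowest 6 mm is a foot 19 x 96 mm; an ear at each end. Origin: centre of the underside, z up; a half turn about z makes no difference. Grip it across its thickness near the top. Starts upright in the stand
- ear_a (a point): middle of the top of the aluminium ear at the module's +y end, 58.5 mm from its middle, 54 mm above its underside; the ear is 18 mm wide, 8 mm thick and ends 68 mm from the middle
- ear_b (a point): middle of the top of the aluminium ear at the module's -y end, 58.5 mm from its middle, 54 mm above its underside; the ear is 18 mm wide, 8 mm thick and ends 68 mm from the middle
- stand: the parking stand, fixed to the bench: grey plastic tray, walls 42 (x) x 118 (y) x 35 mm high, 6 mm thick, on a foot plate 100 x 118 x 4 mm; the module stands loosely in it, its y along the stand's y, its underside at z = 6 mm. Origin: centre of the underside
- lever_l (a joint): angle of the steel lever at the base's +y end, rad: 0 = upright; grows outward to 1.10; starts at 0.88 to 1.05. Stiff hinge (0.3 N m: stays where left). From about 0.5 its nose presses the module's ear down (22 mm from the hinge). Home, module on its seat, lies between -0.12 and 0.2; the push at the bar is 4 to 8 N till there, then rises steeply. Keep well under 20 N
- switch_l (a joint): seating switch under the +y part of the slot, out of sight: how far it is pressed, m. 0 until the module comes within 2.5 mm of its seat, 0.0025 when the module is down on the seat
- lever_l_bar (a point): centre of the black thumb bar at the free end of the +y lever: 14 mm thick, 34 mm long, lying along the base's x; 75 mm from the hinge axis. Smooth, meet it slowly (about 2 cm/s), for a knock counts as force. Push it inward from outside, following its arc
- lever_l_axis (a point): point on the hinge axis of the +y lever, which runs along the base's x; 58 mm above the bench, 79 mm from the base's middle
- lever_r (a joint): angle of the steel lever at the base's -y end, rad: 0 = upright; grows outward to 1.10; starts at 0.88 to 1.05. Stiff hinge (0.3 N m: stays where left). From about 0.5 its nose presses the module's ear down (22 mm from the hinge). Home, module on its seat, lies between -0.12 and 0.2; the push at the bar is 4 to 8 N till there, then rises steeply. Keep well under 20 N
- switch_r (a joint): seating switch under the -y part of the slot, out of sight: how far it is pressed, m. 0 until the module comes within 2.5 mm of its seat, 0.0025 when the module is down on the seat
- lever_r_bar (a point): centre of the black thumb bar at the free end of the -y lever: 14 mm thick, 34 mm long, lying along the base's x; 75 mm from the hinge axis. Smooth, meet it slowly (about 2 cm/s), for a knock counts as force. Push it inward from outside, following its arc
- lever_r_axis (a point): point on the hinge axis of the -y lever, which runs along the base's x; 58 mm above the bench, 79 mm from the base's middle
- cup_a: bystander, loose: white lidded pot, 70 mm wide, 71 mm tall; leave alone
- cup_b: bystander, loose: white lidded pot, 70 mm wide, 71 mm tall; leave alone
- cup_c: bystander, loose: white lidded pot, 70 mm wide, 71 mm tall; leave alone
- meter: bystander, loose: white handheld meter lying flat, 35 x 120 x 22 mm; leave alone
- spoon: bystander, loose: steel spoon lying flat; leave alone
- jar: bystander, loose: jar, 60 mm wide, 80 mm tall; leave alone
- buffer: bystander, loose: clear bottle, 56 mm wide, 120 mm tall; leave alone

How it is judged:
By the outcome, as a careful person would: the job done as asked, in the order asked, and still so for the second after the job is handed in, with the robot touching nothing.
It also fails if it takes over 72 s, if anything falls off the work surface, if the arm or the gripper's body presses on something with over 40 N, if the wrist force passes 120 N, or if a joint passes its speed limit or range.

ROBOT

A 6-joint arm with a two-finger parallel gripper is mounted at the origin on the work surface. World frame = base frame: x ahead of the robot, y to its left, z up, the work surface at z = 0. Lengths are in mm, angles in degrees, forces in N, time in s.
With the tool pointing down it reaches from about 350 to 850 mm from the base axis. Payload 8.1 kg.
Tool frame: the origin (TCP) lies at the very end of the fingers, on their centre line; the grasp point (between the pads) lies 19 mm behind it (r.grip_depth is the distance from the TCP to the grasp point, in mm); y points along the fingers, z is the direction in which the jaws open and shut, and the axes are right-handed (so a half turn about y gives the same grasp; the last joint's range is limited). The gripper opens to 85 mm and grips with 20 to 120 N. Pads are 22 mm wide; open, the fingers measure 114 mm over their backs; the gripper's body (76 mm by 85 mm) begins 54 mm behind the grasp point. The pads swing forward as they close: fully open they stand 13 mm farther back than shut.
Start: joints at [-69.179, 7.471, 85.268, -0, 87.261, -4.893], TCP at [260.351, -540.576, 231.292] pointing down, gripper open.
Joint ranges: [-169.43, 169.43], [-51.17, 129.36], [1.28, 143.12], [-76.62, 256.62], [0, 156.53], [-152.29, 152.29]. Speed limits (degrees/s): [136.94, 136.94, 159.86, 180, 180, 180].

INTERFACE

Orientations are given as [roll, pitch, yaw] about the fixed x, y, z axes, in that order (R = Rz(yaw) Ry(pitch) Rx(roll)).
In Python, from bench import readout, eyes, r gives the robot as it stands. The module is installed in compiled form; this text tells all that it offers.
- The arm moves only by the tool move_arm, never from a script. Its argument "motion" is text: rows parted by semicolons, each of 6 numbers parted by spaces: the shift along the world's x, y, z in cm, then the turn, a rotation vector about the world's x, y, z in degrees. A call has 1 to 10 rows; each row is the pose to reach, as a shift and turn from the pose commanded when the call began; what a row does not reach only later rows make up. A row lasts 1/12 s, in which the tool goes at most 41.7 mm and 7.16 degrees, less where a joint would pass 70% of its speed; a pose out of reach is approached as far as the arm can. A call with a gripper value outside its range is refused whole. "fingers" is the finger opening in cm, from 0 to 8.54, set as the call begins (left out, the last holds). The fingers move at their own pace and stop on an object; "squeeze" is the grip in N (left out, the last holds). Time passes only in rows, so rows that repeat a pose let the fingers close. It gives the time, the measured TCP pose, the force and the opening at its end, in the units of the state.
- readout.sense(): the state, without advancing time (a new reading comes with each control period).
- eyes.snapshot(name): name is "scene" or "top" or "wrist"; returns a dict with "image" (384x512x3 uint8, blue, green, red), "fx", "fy", "cx", "cy" (pixels), "dist_coeffs" ([k1, k2, p1, p2, k3] as OpenCV has them; the pictures are not rectified), "world_to_cam" (4x4, takes a point from world to camera coordinates). Camera axes: x right, y down, z forward; pixel columns grow to the right and rows downward; lengths in mm; the calibration is good to about 2 mm. A picture is of the moment at which its call begins. There is no depth.
- r.hand_in(): hands the job in, once; it reports no verdict.
The state is a dict: "time": time; "joint_pos": joint angles; "qd": joint speeds; "joint_efforts": joint torques, N m; "tool_pos": TCP position; "tcp_rot": TCP orientation; "ft_force": force on the tool from outside, world axes, zero at the start; "wrist_torque": the same for the moment, N m; "finger_gap": finger opening in mm.
Only numpy, scipy, OpenCV 4.12 (cv2) and the standard library are available. Lean on these libraries where they do the work, as an engineer would, in place of code of your own. Each camera call takes 0.05 s, during which the arm holds its last target. There are 200 camera calls.

## Working session

There is one attempt and no reset: what is moved stays moved. The work goes in short steps, Python scripts to look and compute and a tool call to move; the robot and the scene stay as the last step left them, time stands still between calls to the robot, and variables do not carry over. Pictures are saved under pics/ and viewed, about 8 in all and at most 12, crops included, and the job is handed in when it is done.

Besides the shell and the picture viewer there is one more tool, called after "Call:" in YAML: its name, and indented under it one key for each argument. move_arm: Moves the arm, as the interface text tells. Its arguments: {"type":"object","properties":{"motion":{"type":"string"},"fingers":{"type":"number"},"squeeze":{"type":"number"}},"required":["motion"]}

```bash
mkdir -p pics; cat > h.py <<'E'
import numpy as np, cv2
from bench import readout, eyes, r
def snap(n,f):
    s=eyes.snapshot(n); cv2.imwrite('pics/'+f+'.png',s['image']); np.savez('pics/'+f+'.npz',**{k:np.array(v) for k,v in s.items()}); return s
def load(f): return dict(np.load('pics/'+f+'.npz'))
def ray(s,p):
    K=np.array([[s['fx'],0,s['cx']],[0,s['fy'],s['cy']],[0,0,1]],float)
    u=cv2.undistortPoints(np.array([[p]],float),K,np.array(s['dist_coeffs'],float))[0,0]
    T=np.array(s['world_to_cam']);R=T[:3,:3]
    return -R.T@T[:3,3], R.T@np.array([u[0],u[1],1.])
def at(s,p,z):
    o,d=ray(s,p); return (o+d*(z-o[2])/d[2]).round(1)
def proj(s,P):
    K=np.array([[s['fx'],0,s['cx']],[0,s['fy'],s['cy']],[0,0,1]],float);T=np.array(s['world_to_cam'])
    return cv2.projectPoints(np.array(P,float).reshape(-1,3),cv2.Rodrigues(T[:3,:3])[0],T[:3,3],K,np.array(s['dist_coeffs'],float))[0][:,0].round(1)
E
python3 - <<'E'
from h import *
a=snap('top','top0');b=snap('scene','scene0')
cv2.imwrite('pics/t0.png',cv2.resize(a['image'],(800,600),interpolation=cv2.INTER_CUBIC))
cv2.imwrite('pics/s0.png',cv2.resize(b['image'],(800,600),interpolation=cv2.INTER_CUBIC))
for s in (a,b): print(ray(s,(256,192)),s['fx'])
print(readout.sense())
E
```

```text
(array([ 354.2236313 ,   -1.19505963, 1013.53696777]), array([ 0.16435686,  0.00763432, -0.98661849])) 370.9758413551885
(array([1387.5500887 , -423.46869771,  959.34228762]), array([-0.65287969,  0.34405772, -0.67483521])) 465.88410574737134
{'time': 0.1, 'joint_pos': array([-6.91775877e+01,  7.51213006e+00,  8.53239828e+01,  4.19991476e-04,
        8.72589866e+01, -4.89204961e+00]), 'qd': array([ 0.11248177, -0.04405188, -0.1490828 , -0.08391046, -0.02221653,
       -0.03445023]), 'joint_efforts': array([ 2.58744767e-03, -5.70950961e+01, -5.01939368e+01,  4.16210571e-05,
        8.19324749e-03, -7.88315674e-05]), 'tool_pos': array([ 260.19057659, -540.10912584,  230.32620107]), 'tcp_rot': array([-9.00947173e+01,  8.52790043e-03, -1.54285566e+02]), 'ft_force': array([-0.30383611, -0.34517143,  0.25486109]), 'wrist_torque': array([-0.01657213, -0.00287237,  0.00207564]), 'finger_gap': 85.42036248901402}
```

View pics/t0.png

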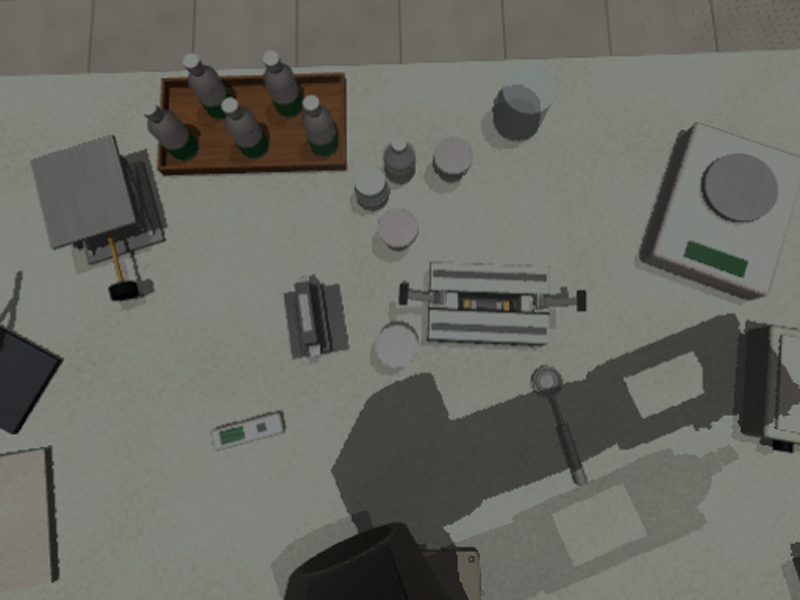

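View pics/s0.png

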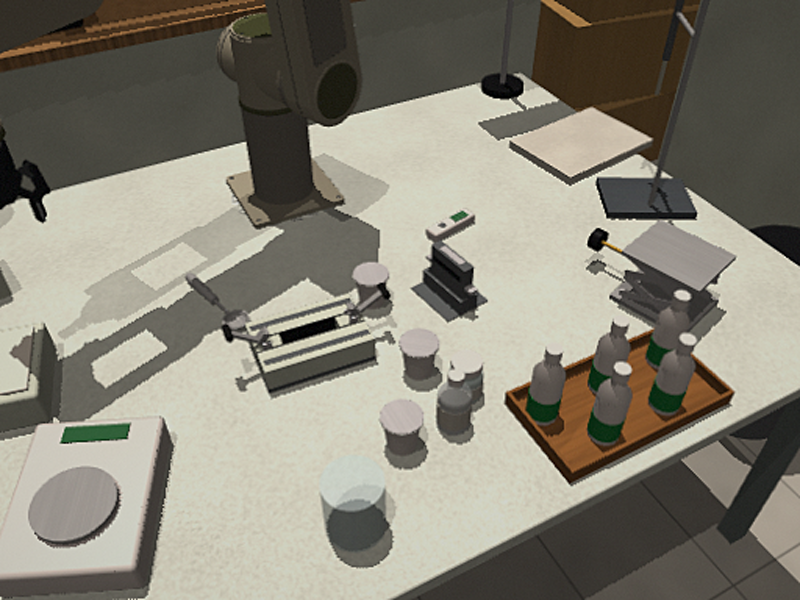

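Top: dock centre near (489,303), with bars at (403,293) and (581,300). The stand and module are at (316,318), turned about 90° to the dock. Cups flank the left lever at (397,230) and (397,345). I'll zoom in to measure.

```bash
python3 - <<'E'
from h import *
a=load('top0')
c=a['image'][155:245,172:384]; c=cv2.convertScaleAbs(c,alpha=1.7)
c=cv2.resize(c,None,fx=3.77,fy=3.77,interpolation=cv2.INTER_CUBIC); cv2.imwrite('pics/c1.png',c)
b=load('scene0')['image'][140:260,140:320]
cv2.imwrite('pics/c2.png',cv2.resize(b,None,fx=4.4,fy=4.4,interpolation=cv2.INTER_CUBIC))
E
```

```text
(no output)
```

View pics/c1.png

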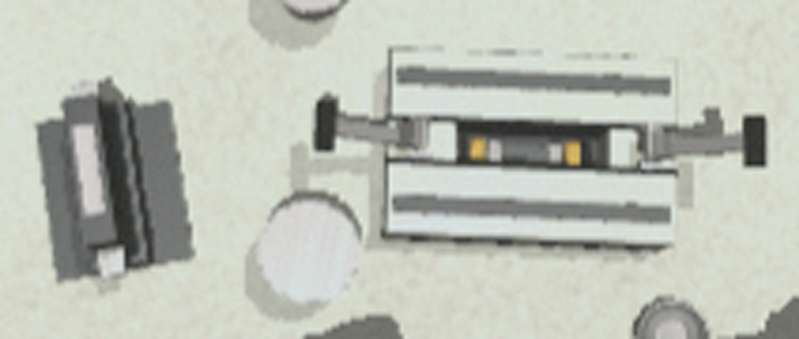

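View pics/c2.png

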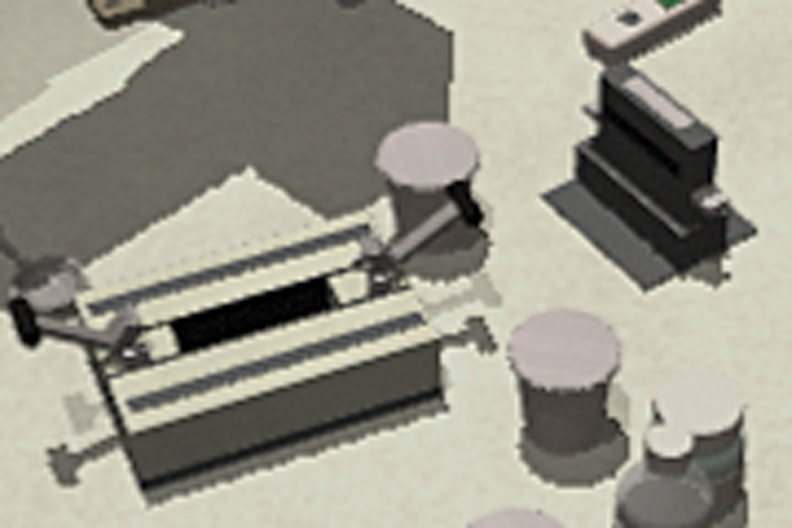

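c1: dock top corners (388,47), (676,58), (672,246), (384,237). Bars are at (326,123) and (754,141). Module top runs from (82,96) to (101,247).

```bash
python3 - <<'E'
from h import *
a=load('top0'); b=load('scene0')
f=lambda u,v:(172+u/3.77-.37,155+v/3.77-.37)
g=lambda u,v:(140+u/4.4-.4,140+v/4.4-.4)
C=[at(a,f(*p),55) for p in [(388,47),(676,58),(672,246),(384,237)]]
print('dock',*C,np.mean(C,0)); print('dims',[np.linalg.norm(C[i]-C[i-1]).round(1) for i in range(4)])
d=C[1]-C[0]+C[2]-C[3]; print('long dir',np.degrees(np.arctan2(d[1],d[0])))
print('dock scene',[at(b,g(*p),55) for p in [(75,292),(388,198),(440,338),(128,432)]])
M=[at(a,f(*p),101) for p in [(62,98),(101,95),(117,245),(84,250)]]
print('mod',*M,np.mean(M,0)); d=M[2]-M[1]+M[3]-M[0];print(np.degrees(np.arctan2(d[1],d[0])),np.linalg.norm(d)/2)
M=[at(b,g(*p),101) for p in [(604,72),(634,64),(717,132),(690,150)]]
print('mod scene',*M,np.mean(M,0))
S=[at(a,f(*p),4) for p in [(38,123),(170,101),(193,260),(58,281)]]
print('stand',*S,np.mean(S,0)); d=S[2]-S[1]+S[3]-S[0];print(np.degrees(np.arctan2(d[1],d[0])),np.linalg.norm(d)/2)
for p in [(326,123),(754,141)]: print('bar',at(a,f(*p),98))
for p in [(310,250)]: print('cup',at(a,f(*p),71))
print('cupB', at(a,(397*.64,230*.64),71))
E
```

```text
dock [579.3 -44.7  55. ] [ 565.2 -245.4   55. ] [ 434.3 -232.9   55. ] [445.9 -37.1  55. ] [ 506.175 -140.025   55.   ]
dims [np.float64(133.6), np.float64(201.2), np.float64(131.5), np.float64(196.1)]
long dir -93.70856139724195
dock scene [array([ 434.3, -234.6,   55. ]), array([445.7, -20.5,  55. ]), array([578.9, -47.8,  55. ]), array([ 562.8, -245.7,   55. ])]
mod [540.3 175.8 101. ] [541.5 149.7 101. ] [441.2 139.1 101. ] [438.5 160.7 101. ] [490.375 156.325 101.   ]
-172.75289237269857 101.86375704832409
mod scene [445.3 143.5 101. ] [447.2 165.9 101. ] [535.1 177.4 101. ] [542.5 152.2 101. ] [492.525 159.75  101.   ]
stand [541.8 212.2   4. ] [555.4 114.9   4. ] [438.   99.2   4. ] [425.7 196.6   4. ] [490.225 155.725   4.   ]
-172.36517839649122 117.79424858625312
bar [5.186e+02 3.000e-01 9.800e+01]
bar [ 498.2 -281.3   98. ]
cup [437.   13.6  71. ]
cupB [631.    7.9  71. ]
```

Estimates agree. The module is at about (490,157), long axis at 7.4°, and the dock at about (506,-140), yaw -3.7°. I'll move above the module with the jaws across it.

Call:
move_arm:
  motion: "0.5 1.5 0 0 0 -1; 1.5 4.5 0 0 0 -3; 2.7 8.2 0 0 0 -5; 3.9 11.8 0 0 0 -7; 5.1 15.5 0 0 0 -9; 6.3 19.1 0 0 0 -11; 7.5 22.8 0 0 0 -13; 8.7 26.4 0 0 0 -15; 9.9 30 0 0 0 -17; 11.1 33.6 0 0 0 -18.3"
  fingers: 8.5

```text
time: 0.93
tool_pos: [371.3, -202.7, 231.0]
tcp_rot: [-90.0, -0.0, -172.7]
ft_force: [0.2, -0.3, -0.0]
finger_gap: 85.0
```

Call:
move_arm:
  motion: "1.2 3.7 0 0 0 0; 2.4 7.3 0 0 0 0; 3.6 10.9 0 0 0 0; 4.8 14.5 0 0 0 0; 6 18.1 0 0 0 0; 7.2 21.8 0 0 0 0; 8.4 25.5 0 0 0 0; 9.6 29 0 0 0 0; 10.8 32.8 0 0 0 0; 11.5 35 0 0 0 0"

```text
time: 1.77
tool_pos: [486.4, 149.0, 230.8]
tcp_rot: [-90.1, -0.0, -172.5]
ft_force: [0.0, -0.4, -0.1]
finger_gap: 85.0
```

Call:
move_arm:
  motion: "0.4 1.1 0 0 0 0; 0.4 1.1 0 0 0 0; 0.4 1.1 0 0 0 0; 0.4 1.1 0 0 0 0"

```text
time: 2.1
tool_pos: [490.0, 155.2, 231.0]
tcp_rot: [-90.0, -0.0, -172.6]
ft_force: [0.3, -0.3, 0.1]
finger_gap: 85.1
```

```bash
python3 - <<'E'
from h import *
s=snap('wrist','w1'); cv2.imwrite('pics/w1b.png',cv2.resize(cv2.convertScaleAbs(s['image'],alpha=1.5),(800,600)))
q=readout.sense();print(q['time'],q['tool_pos'],q['tcp_rot'],q['joint_pos'])
print(proj(s,[[490,157,101],[540,163.5,101],[440,150.5,101]]),ray(s,(256,192)))
E
```

```text
2.15 [490.14732995 155.0699664  231.1922305 ] [-8.99748737e+01 -2.10180674e-02 -1.72663575e+02] [ 1.18569761e+01 -5.89681554e+00  9.87692414e+01 -2.34204950e-02
  8.71505074e+01  9.45217159e+01]
[[254.  177.8]
 [253.9 117. ]
 [254.1 233.2]] (array([555.48480062, 164.77401534, 372.9453156 ]), array([-0.27437341, -0.03912216, -0.96095156]))
```

View pics/w1b.png

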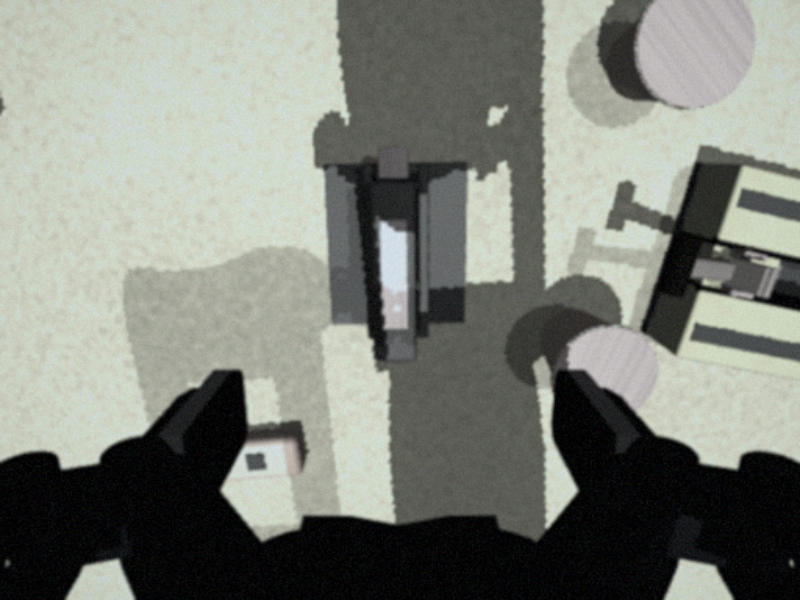

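Close view: module label runs (393,220) to (396,328), centred between the fingers to within about 1 mm. I'll measure the label precisely.

```bash
python3 - <<'E'
from h import *
for f,box,z in(('w1',(130,225,235,275),101),('top0',(178,205,185,222),101)):
    s=load(f); r0,r1,c0,c1=box; im=s['image'][r0:r1,c0:c1]; g=cv2.cvtColor(im,6).astype(np.uint8)
    t=105 if f=='w1' else 95
    print(g.max(), np.percentile(g,[50,90]))
    n,l,st,ce=cv2.connectedComponentsWithStats((g>t).astype(np.uint8))
    for i in range(1,n):
        if st[i,4]<20: continue
        pts=np.argwhere(l==i)[:,::-1]+[c0,r0]
        P=np.array([at(s,p,z)[:2] for p in pts.astype(float)])
        (c,wh,an)=cv2.minAreaRect(P.astype(np.float32)); w=np.linalg.svd(P-P.mean(0),full_matrices=False)[2][0]
        print(f,st[i],P.mean(0).round(1),c,wh,np.degrees(np.arctan2(w[1],w[0])).round(1))
E
```

```text
153 [ 59. 145.]
w1 [   8   12   18   68 1028] [491.3 159. ] (490.9150695800781, 159.1490478515625) (58.10942459106445, 14.270339965820312) -169.8
w1 [ 0 86  4  9 27] [450.1 167.6] (450.3396301269531, 167.29710388183594) (7.443108081817627, 2.627807140350342) -174.0
130 [ 67. 126.]
top0 [ 0  0 13  9 55] [539.9 174.1] (536.5883178710938, 168.68634033203125) (30.38253402709961, 20.554025650024414) -59.8
top0 [ 18   0  19  27 138] [528.  105.6] (522.4745483398438, 100.45597076416016) (80.7922134399414, 36.960357666015625) -149.2
top0 [ 6 10  8 17 92] [500.7 159.4] (500.52728271484375, 159.4320831298828) (42.55404281616211, 13.048059463500977) -171.0
```

Call:
move_arm:
  motion: "0.1 0.1 -1.5 0 0 0.5; 0.1 0.3 -4 0 0 1.5; 0.1 0.3 -6.5 0 0 2; 0.1 0.3 -9 0 0 2; 0.1 0.3 -11.5 0 0 2; 0.1 0.3 -13.5 0 0 2; 0.1 0.3 -15 0 0 2; 0.1 0.3 -15.8 0 0 2; 0.1 0.3 -16.1 0 0 2; 0.1 0.3 -16.1 0 0 2"

```text
time: 2.98
tool_pos: [491.2, 158.6, 70.2]
tcp_rot: [-90.0, -0.0, -170.6]
ft_force: [1.2, 0.3, 0.2]
finger_gap: 84.8
```

Call:
move_arm:
  motion: "0 0 0 0 0 0; 0 0 0 0 0 0; 0 0 0 0 0 0; 0 0 0 0 0 0; 0 0 0 0 0 0; 0 0 0 0 0 0; 0 0 0 0 0 0; 0 0 0 0 0 0; 0 0 0 0 0 0; 0 0 0 0 0 0"
  fingers: 1.5
  squeeze: 30

```text
time: 3.82
tool_pos: [491.8, 159.5, 70.8]
tcp_rot: [-90.0, 0.1, -170.6]
ft_force: [-0.1, -0.7, 5.0]
finger_gap: 23.6
```

Call:
move_arm:
  motion: "0 0 0.4 0 0 0; 0 0 1.2 0 0 0; 0 0 2.4 0 0 0; 0 0 4 0 0 0; 0 0 6 0 0 0; 0 0 8 0 0 0; 0 0 10 0 0 0; 0 0 12 0 0 0; 0 0 13 0 0 0; 0 0 13 0 0 0"
  squeeze: 40

```text
time: 4.65
tool_pos: [493.1, 159.8, 204.0]
tcp_rot: [-90.0, 0.3, -170.6]
ft_force: [1.8, 0.0, -1.8]
finger_gap: 23.6
```

Call:
move_arm:
  motion: "0 -0.4 0 0 0 1; 0 -1.2 0 0 0 4; 0.1 -2.5 0 0 0 8; 0.2 -4 0 0 0 12; 0.3 -5.8 0 0 0 16.5; 0.4 -7.6 0 0 0 21; 0.4 -9.4 0 0 0 25.5; 0.5 -11.2 0 0 0 30; 0.6 -13.1 0 0 0 34.5; 0.7 -15 0 0 0 39"

```text
time: 5.48
tool_pos: [497.5, 8.7, 198.8]
tcp_rot: [-90.1, -0.1, -131.4]
ft_force: [0.8, -0.5, -1.8]
finger_gap: 23.1
```

Call:
move_arm:
  motion: "0.1 -1.9 0 0 0 4.5; 0.2 -3.8 0 0 0 9; 0.3 -5.7 0 0 0 13.5; 0.3 -7.6 0 0 0 18; 0.4 -9.4 0 0 0 22; 0.5 -11.2 0 0 0 26; 0.6 -12.8 0 0 0 30; 0.7 -14.1 0 0 0 34; 0.7 -14.8 0 0 0 37; 0.7 -15 0 0 0 38"

```text
time: 6.32
tool_pos: [504.5, -141.5, 198.7]
tcp_rot: [-90.1, 0.0, -93.5]
ft_force: [-0.7, -0.2, -2.1]
finger_gap: 23.4
```

Call:
move_arm:
  motion: "0 0 0 0 0 0; 0 0 0 0 0 0; 0 0 0 0 0 0"

```text
time: 6.57
tool_pos: [505.2, -139.9, 199.8]
tcp_rot: [-90.0, 0.0, -93.6]
ft_force: [0.6, 1.1, -2.6]
finger_gap: 23.4
```

```bash
python3 - <<'E'
from h import *
s=snap('wrist','w2'); cv2.imwrite('pics/w2b.png',cv2.resize(cv2.convertScaleAbs(s['image'],alpha=1.4),(800,600),interpolation=cv2.INTER_CUBIC))
snap('scene','scene2');snap('top','top2')
q=readout.sense();print(q['time'],q['tool_pos'],q['tcp_rot'],q['ft_force'],q['wrist_torque'])
print(ray(s,(256,192)))
E
```

```text
6.7167 [ 505.36003914 -140.03181401  200.25406283] [-9.00032266e+01  3.34856162e-03 -9.35763934e+01] [ 0.30693895  0.61261253 -2.57278944] [-0.01051485 -0.00256643  0.00016225]
(array([509.37058955, -73.1783711 , 341.82759571]), array([-0.01629587, -0.27545158, -0.96130125]))
```

View pics/w2b.png

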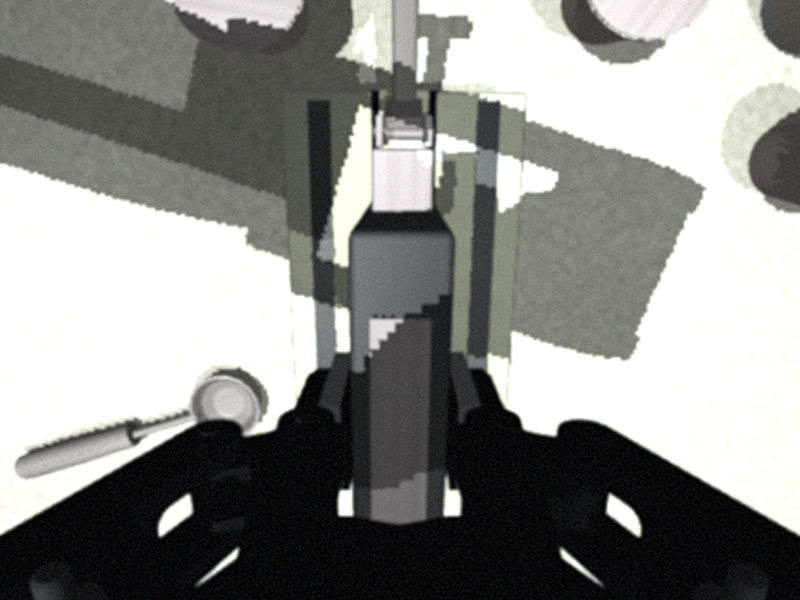

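The held module hangs straight, its top end edge at (350–453,237). Dock +y edge is (289,95)–(525,93), with groove outer edges at 308 and 499, so it's nearly aligned. I'll compute the offsets.

```bash
python3 - <<'E'
from h import *
s=load('w2'); f=lambda u,v:(u*.64-.18,v*.64-.18)
q=[505.4,-140.0,200.3]
P=lambda u,v,z:at(s,f(u,v),z)
print('dock +y corners',P(289,95,55),P(525,93,55))
for v in(110,200,250,330):
  print(v,'groove pts L',P({110:308,200:311,250:313,330:318}[v],v,55),'R',P({110:499,200:495,250:492,330:487}[v],v,55))
for z in(231,):print('mod top',P(350,237,z),P(453,236,z),'label far end',P(401,319,z))
print('slot clip',P(372,180,55),P(437,180,55))
# edge detection: brightness along image rows
g=cv2.cvtColor(s['image'],6).astype(int)
for r0 in (64,70,160,175): 
  d=np.diff(g[r0]); print(r0,[(i,d[i]) for i in range(180,345) if abs(d[i])>12])
for c in (215,240,300): 
  d=np.diff(g[45:75,c]); print('col',c,[(i+45,d[i]) for i in range(29) if abs(d[i])>8])
E
```

```text
dock +y corners [453.2 -39.7  55. ] [577.  -46.5  55. ]
110 groove pts L [462.4 -47.9  55. ] R [563.1 -54.3  55. ]
200 groove pts L [459.1 -95.1  55. ] R [ 560.  -101.5   55. ]
250 groove pts L [ 457.3 -122.9   55. ] R [ 557.8 -129.3   55. ]
330 groove pts L [ 455.2 -170.4   55. ] R [ 554.1 -176.7   55. ]
mod top [497.6 -90.1 231. ] [519.7 -91.3 231. ] label far end [ 507.4 -109.3  231. ]
slot clip [493.4 -86.5  55. ] [528.7 -88.8  55. ]
64 [(236, np.int64(-17)), (237, np.int64(-15)), (239, np.int64(-14)), (240, np.int64(13)), (241, np.int64(26)), (242, np.int64(19)), (268, np.int64(17)), (269, np.int64(18)), (270, np.int64(15)), (272, np.int64(-14)), (273, np.int64(-25)), (274, np.int64(-39)), (275, np.int64(-24)), (277, np.int64(31)), (278, np.int64(32)), (279, np.int64(27)), (310, np.int64(25)), (311, np.int64(34)), (312, np.int64(17)), (316, np.int64(-14)), (317, np.int64(-20)), (319, np.int64(41)), (320, np.int64(27)), (336, np.int64(13))]
70 [(209, np.int64(14)), (228, np.int64(50)), (229, np.int64(54)), (230, np.int64(15)), (235, np.int64(-15)), (236, np.int64(-52)), (237, np.
[... 925 characters left out ...]
p.int64(-22)), (314, np.int64(19)), (315, np.int64(18)), (316, np.int64(14))]
175 [(183, np.int64(-16)), (184, np.int64(-45)), (185, np.int64(-41)), (199, np.int64(-24)), (200, np.int64(-14)), (289, np.int64(22)), (290, np.int64(31)), (299, np.int64(-13)), (300, np.int64(-25)), (301, np.int64(-19)), (314, np.int64(14)), (315, np.int64(18))]
col 215 []
col 240 [(50, np.int64(9)), (51, np.int64(-13)), (52, np.int64(-14)), (56, np.int64(-15)), (57, np.int64(-17)), (58, np.int64(-15)), (63, np.int64(-9)), (72, np.int64(30)), (73, np.int64(33))]
col 300 [(52, np.int64(-13)), (57, np.int64(-13)), (58, np.int64(-9)), (59, np.int64(-13)), (60, np.int64(-25)), (61, np.int64(-13)), (68, np.int64(-9))]
```

Call:
move_arm:
  motion: "0.1 -0.1 -1 0 0 0; 0.1 -0.1 -2.5 0 0 0; 0.1 -0.1 -4 0 0 0; 0.1 -0.1 -5.5 0 0 0; 0.1 -0.1 -6.6 0 0 0; 0.1 -0.1 -7.2 0 0 0; 0.1 -0.1 -7.3 0 0 0; 0.1 -0.1 -7.3 0 0 0"

```text
time: 7.38
tool_pos: [506.2, -141.5, 127.0]
tcp_rot: [-90.0, 0.0, -93.6]
ft_force: [0.0, 0.4, -1.9]
finger_gap: 23.4
```

Call:
move_arm:
  motion: "0 0 -0.15 0 0 0; 0 0 -0.3 0 0 0; 0 0 -0.45 0 0 0; 0 0 -0.6 0 0 0; 0 0 -0.75 0 0 0; 0 0 -0.9 0 0 0; 0 0 -1.05 0 0 0; 0 0 -1.2 0 0 0; 0 0 -1.2 0 0 0; 0 0 -1.2 0 0 0"

```text
time: 8.22
tool_pos: [506.2, -141.5, 115.1]
tcp_rot: [-90.0, 0.0, -93.6]
ft_force: [-0.3, 0.6, -2.6]
finger_gap: 23.3
```

Call:
move_arm:
  motion: "0 0 -0.1 0 0 0; 0 0 -0.2 0 0 0; 0 0 -0.3 0 0 0; 0 0 -0.4 0 0 0; 0 0 -0.5 0 0 0; 0 0 -0.6 0 0 0; 0 0 -0.7 0 0 0; 0 0 -0.8 0 0 0; 0 0 -0.8 0 0 0; 0 0 -0.8 0 0 0"

```text
time: 9.05
tool_pos: [506.3, -141.6, 107.2]
tcp_rot: [-90.0, 0.0, -93.6]
ft_force: [0.3, -0.3, -2.4]
finger_gap: 23.6
```

Call:
move_arm:
  motion: "0 0 -0.15 0 0 0; 0 0 -0.3 0 0 0; 0 0 -0.45 0 0 0; 0 0 -0.6 0 0 0; 0 0 -0.75 0 0 0; 0 0 -0.9 0 0 0; 0 0 -1.05 0 0 0; 0 0 -1.2 0 0 0; 0 0 -1.2 0 0 0; 0 0 -1.2 0 0 0"

```text
time: 9.88
tool_pos: [506.3, -141.5, 95.2]
tcp_rot: [-90.0, 0.0, -93.6]
ft_force: [-0.2, -0.2, -2.3]
finger_gap: 23.3
```

Call:
move_arm:
  motion: "0 0 -0.15 0 0 0; 0 0 -0.3 0 0 0; 0 0 -0.45 0 0 0; 0 0 -0.6 0 0 0; 0 0 -0.75 0 0 0; 0 0 -0.9 0 0 0; 0 0 -1 0 0 0; 0 0 -1 0 0 0; 0 0 -1 0 0 0"

```text
time: 10.63
tool_pos: [506.3, -141.5, 85.2]
tcp_rot: [-90.0, 0.0, -93.6]
ft_force: [1.2, 0.4, -2.4]
finger_gap: 23.9
```

Call:
move_arm:
  motion: "0 0 -0.05 0 0 0; 0 0 -0.1 0 0 0; 0 0 -0.15 0 0 0; 0 0 -0.2 0 0 0; 0 0 -0.2 0 0 0; 0 0 -0.2 0 0 0"

```text
time: 11.13
tool_pos: [506.3, -141.6, 83.2]
tcp_rot: [-90.0, 0.0, -93.6]
ft_force: [0.1, -0.3, -2.4]
finger_gap: 23.2
```

Call:
move_arm:
  motion: "0 0 -0.05 0 0 0; 0 0 -0.1 0 0 0; 0 0 -0.1 0 0 0; 0 0 -0.1 0 0 0"

```text
time: 11.47
tool_pos: [506.5, -141.7, 82.8]
tcp_rot: [-90.0, -0.0, -93.6]
ft_force: [-1.9, -0.4, 2.9]
finger_gap: 23.3
```

```bash
python3 - <<'E'
from h import *
q=readout.sense();print(q['tool_pos'],q['ft_force'],q['wrist_torque'])
E
```

```text
[ 506.54529391 -141.7038653    82.79478895] [-1.90600903 -0.40553214  2.92499803] [ 0.1507499   0.48408394 -0.03727799]
```

Contacts felt at TCP z 82.8, which puts the underside at 18 mm as expected. Releasing and retreating up.

Call:
move_arm:
  motion: "0 0 0 0 0 0; 0 0 0 0 0 0; 0 0 0 0 0 0; 0 0 0 0 0 0; 0 0 0 0 0 0; 0 0 0 0 0 0; 0 0 0 0 0 0; 0 0 0 0 0 0"
  fingers: 6

```text
time: 12.13
tool_pos: [506.4, -141.6, 82.3]
tcp_rot: [-90.0, 0.0, -93.6]
ft_force: [-0.5, -0.3, 0.6]
finger_gap: 59.7
```

Call:
move_arm:
  motion: "0 0 1 0 0 0; 0 0 3 0 0 0; 0 0 6 0 0 0; 0 0 9 0 0 0; 0 0 12 0 0 0; 0 0 15 0 0 0; 0 0 17 0 0 0; 0 0 17 0 0 0; 0 0 17 0 0 0"

```text
time: 12.88
tool_pos: [507.3, -141.9, 254.8]
tcp_rot: [-89.8, -0.1, -93.6]
ft_force: [-0.2, -0.2, 0.2]
finger_gap: 60.0
```

```bash
python3 - <<'E'
from h import *
s=snap('wrist','w3'); t=snap('top','top3');b=snap('scene','scene3')
w=cv2.resize(cv2.convertScaleAbs(s['image'],alpha=1.4),(400,300),interpolation=cv2.INTER_AREA)
c=cv2.resize(b['image'][145:260,150:270],(400,383),interpolation=cv2.INTER_CUBIC)[:300+83]
d=cv2.resize(cv2.convertScaleAbs(s['image'],alpha=1.2),(800,600),interpolation=cv2.INTER_CUBIC)
e=np.zeros((600,800,3),np.uint8); e[:]=d; e[600-383:,400:]=c
cv2.imwrite('pics/w3b.png',e)
q=readout.sense();print(q['time'],q['tool_pos'],q['ft_force'])
E
```

```text
13.0333 [ 505.65202118 -141.31452055  251.03550641] [ 1.02031099 -0.26964765  0.35456591]
```

View pics/w3b.png

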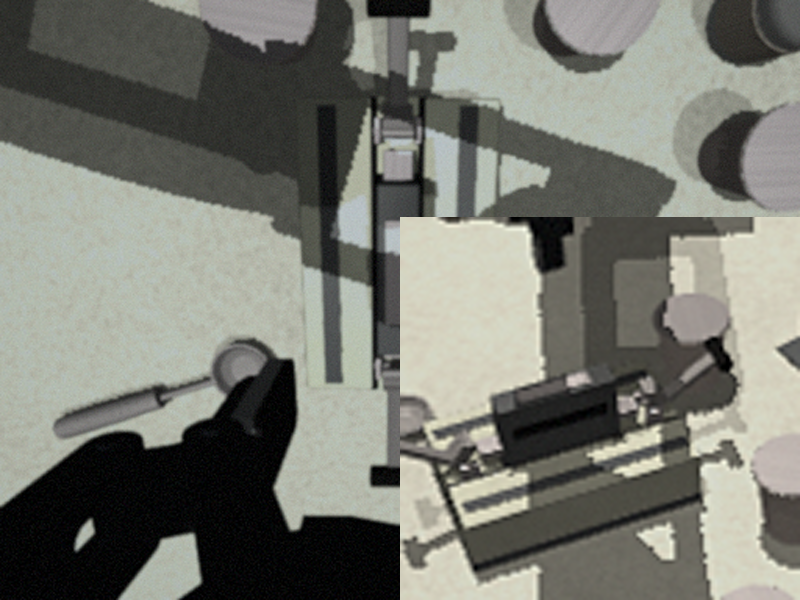

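The module stands upright in the slot with both levers still open. Next, closed fingers go outside the +y bar, level with it.

Call:
move_arm:
  motion: "0 0.5 0 0 0 0; 0.1 1.5 0 0 0 0; 0.3 4 0 0 0 0; 0.5 7 0 0 0 0; 0.7 10 0 0 0 0; 0.9 13 0 0 0 0; 1.1 16 0 0 0 0; 1.2 17.5 0 0 0 0; 1.2 18 0 0 0 0; 1.2 18 0 0 0 0"
  fingers: 0
  squeeze: 20

```text
time: 13.87
tool_pos: [517.9, 40.1, 251.7]
tcp_rot: [-90.1, 0.0, -93.4]
ft_force: [-0.8, -0.5, 0.5]
finger_gap: -0.0
```

Call:
move_arm:
  motion: "0 0 -1 0 0 0; 0 0 -3 0 0 0; 0 0 -6 0 0 0; 0 0 -9 0 0 0; 0 0 -12 0 0 0; 0 0 -14.5 0 0 0; 0 0 -16 0 0 0; 0 0 -16.6 0 0 0; 0 0 -16.6 0 0 0; 0 0 -16.6 0 0 0"

```text
time: 14.7
tool_pos: [518.5, 37.7, 86.5]
tcp_rot: [-90.0, -0.0, -93.6]
ft_force: [0.3, -0.9, 0.4]
finger_gap: 0.5
```

```bash
python3 - <<'E'
from h import *
b=snap('scene','scene4'); t=snap('top','top4'); w=snap('wrist','w4')
e=np.zeros((600,800,3),np.uint8)
e[:,:400]=cv2.resize(b['image'][130:250,190:270],(400,600),interpolation=cv2.INTER_CUBIC)
e[:,400:]=cv2.resize(cv2.convertScaleAbs(w['image'],alpha=1.3)[0:384,128:384],(400,600))
cv2.imwrite('pics/s4.png',e)
q=readout.sense();print(q['time'],q['tool_pos'],q['ft_force'],q['finger_gap'])
E
```

```text
14.85 [519.67575368  38.11361827  88.02258231] [-0.7057721  -0.86001741  0.47650159] 0.10806043644892967
```

View pics/s4.png

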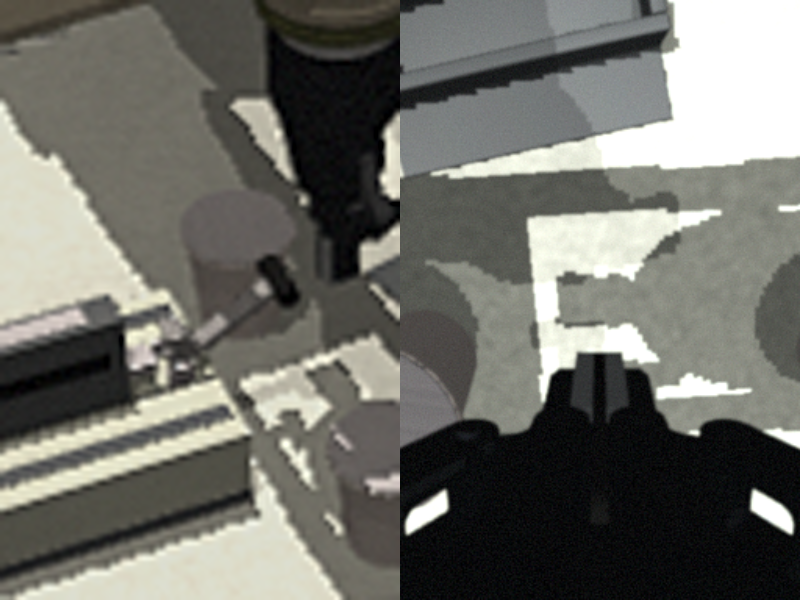

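Closed fingers stand about 1.5 cm outside the bar, at the right height. Slow approach.

Call:
move_arm:
  motion: "0 -0.16 0 0 0 0; 0 -0.32 0 0 0 0; 0 -0.48 0 0 0 0; 0 -0.64 0 0 0 0; -0.1 -0.8 0 0 0 0; -0.1 -0.96 0 0 0 0; -0.1 -1.12 0 0 0 0; -0.1 -1.28 0 0 0 0; -0.1 -1.44 0 0 0 0; -0.1 -1.6 0 0 0 0"

```text
time: 15.68
tool_pos: [517.3, 22.3, 86.2]
tcp_rot: [-90.0, 0.0, -93.6]
ft_force: [0.3, 0.3, -0.3]
finger_gap: -0.2
```

Call:
move_arm:
  motion: "0 -0.1 0 0 0 0; 0 -0.2 0 0 0 0; 0 -0.3 0 0 0 0; 0 -0.4 0 0 0 0; 0 -0.5 0 0 0 0; 0 -0.6 0 0 0 0"

```text
time: 16.18
tool_pos: [517.4, 18.7, 86.5]
tcp_rot: [-90.0, 0.2, -93.6]
ft_force: [-0.6, 14.8, 4.7]
finger_gap: 0.2
```

Contact at 15 N, part of it friction because the bar rises past the finger. I'll follow the arc upward so nothing slides.

Call:
move_arm:
  motion: "0 0.05 0.2 0 0 0; 0 -0.05 0.35 0 0 0; 0 -0.15 0.48 0 0 0; 0 -0.25 0.6 0 0 0; 0 -0.36 0.72 0 0 0; 0 -0.48 0.84 0 0 0; 0 -0.6 0.96 0 0 0; -0.1 -0.72 1.08 0 0 0"

```text
time: 16.85
tool_pos: [517.1, 11.3, 97.7]
tcp_rot: [-89.9, 0.2, -93.5]
ft_force: [2.6, 9.7, 2.6]
finger_gap: 0.2
```

Call:
move_arm:
  motion: "0 -0.1 0.11 0 0 0; 0 -0.21 0.22 0 0 0; 0 -0.31 0.32 0 0 0; 0 -0.42 0.43 0 0 0; 0 -0.53 0.53 0 0 0; 0 -0.65 0.62 0 0 0; 0 -0.76 0.72 0 0 0; 0 -0.88 0.81 0 0 0; -0.1 -1 0.9 0 0 0; -0.1 -1.11 1 0 0 0"

```text
time: 17.68
tool_pos: [515.8, -0.6, 107.6]
tcp_rot: [-89.9, 0.1, -93.6]
ft_force: [1.7, 7.4, 2.4]
finger_gap: 0.2
```

Call:
move_arm:
  motion: "0 -0.11 0.07 0 0 0; 0 -0.23 0.16 0 0 0; 0 -0.36 0.24 0 0 0; 0 -0.48 0.32 0 0 0; 0 -0.61 0.39 0 0 0; 0 -0.74 0.47 0 0 0; 0 -0.88 0.54 0 0 0; -0.1 -1.01 0.6 0 0 0"

```text
time: 18.35
tool_pos: [514.9, -11.0, 113.5]
tcp_rot: [-89.9, 0.1, -93.6]
ft_force: [2.9, 4.7, 1.2]
finger_gap: 0.1
```

Call:
move_arm:
  motion: "0 -0.12 0.06 0 0 0; 0 -0.24 0.11 0 0 0; 0 -0.36 0.16 0 0 0; 0 -0.48 0.21 0 0 0; 0 -0.6 0.26 0 0 0; 0 -0.72 0.31 0 0 0"

```text
time: 18.85
tool_pos: [514.5, -18.2, 116.4]
tcp_rot: [-90.0, 0.1, -93.6]
ft_force: [-0.4, 5.3, 1.1]
finger_gap: 0.0
```

```bash
python3 - <<'E'
from h import *
q=readout.sense();print(q['time'],q['tool_pos'],q['ft_force'],q['finger_gap'])
E
```

```text
18.85 [514.47960792 -18.19693649 116.41123125] [-0.43624328  5.29092383  1.13487626] 0.024932981111295775
```

Call:
move_arm:
  motion: "0 0.5 0 0 0 0; 0 1.5 0 0 0 0; 0 3 0.5 0 0 0; 0 3.5 2 0 0 0; 0 3.5 4.5 0 0 0; 0 3.5 7 0 0 0; 0 2.5 8 0 0 0; 0 0 8 0 0 0; -0.1 -3 8 0 0 0; -0.3 -6.8 8 0 0 0"

```text
time: 19.68
tool_pos: [511.5, -87.1, 196.1]
tcp_rot: [-90.0, 0.0, -93.4]
ft_force: [1.1, 0.5, -0.2]
finger_gap: 0.1
```

Call:
move_arm:
  motion: "-0.2 -4 0 0 0 0; -0.4 -8 0 0 0 0; -0.7 -12 0 0 0 0; -1 -16 0 0 0 0; -1.3 -19 0 0 0 0; -1.5 -21.5 0 0 0 0; -1.6 -23 0 0 0 0; -1.6 -23 -1 0 0 0; -1.6 -23 -3 0 0 0; -1.6 -23 -6 0 0 0"

```text
time: 20.52
tool_pos: [497.1, -317.7, 137.8]
tcp_rot: [-89.7, -0.1, -93.6]
ft_force: [0.7, -0.8, -0.4]
finger_gap: 0.2
```

Call:
move_arm:
  motion: "0 0 -2 0 0 0; 0 0 -3.5 0 0 0; 0 0 -4.6 0 0 0; 0 0 -5 0 0 0; 0 0 -5 0 0 0; 0 0 -5 0 0 0; 0 0 -5 0 0 0"

```text
time: 21.1
tool_pos: [496.3, -317.6, 87.7]
tcp_rot: [-89.9, -0.1, -93.6]
ft_force: [0.9, -0.1, -0.4]
finger_gap: -0.3
```

```bash
python3 - <<'E'
from h import *
b=snap('scene','scene5')
t=snap('top','top5')
e=np.zeros((600,800,3),np.uint8)
e[:,:480]=cv2.resize(b['image'][135:260,130:230],(480,600),interpolation=cv2.INTER_CUBIC)
e[:,480:]=cv2.rotate(cv2.resize(cv2.convertScaleAbs(t['image'],alpha=1.5)[160:230,240:390],(600,320),interpolation=cv2.INTER_CUBIC),0)
cv2.imwrite('pics/s5.png',e)
q=readout.sense();print(q['time'],q['tool_pos'],q['ft_force'],q['finger_gap'])
E
```

```text
21.2 [ 496.19967684 -317.72979741   87.66107023] [ 0.1689749  -0.41694066  0.65137446] -0.07399374429542752
```

View pics/s5.png

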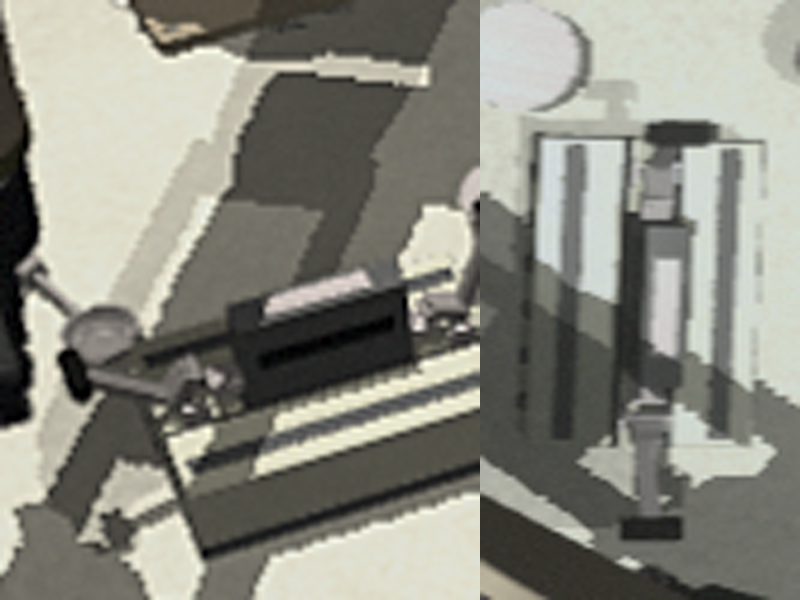

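The +y lever is part way in and the -y bar is still open, with the fingers just outside it. Slow approach.

Call:
move_arm:
  motion: "0 0.16 0 0 0 0; 0 0.32 0 0 0 0; 0 0.48 0 0 0 0; 0 0.64 0 0 0 0; 0 0.8 0 0 0 0; 0 0.96 0 0 0 0; 0 1.12 0 0 0 0; 0 1.28 0 0 0 0; 0 1.4 0 0 0 0"

```text
time: 21.95
tool_pos: [495.3, -303.0, 86.2]
tcp_rot: [-90.0, 0.0, -93.6]
ft_force: [-0.5, -0.7, 0.3]
finger_gap: -0.2
```

Call:
move_arm:
  motion: "0 0.07 0 0 0 0; 0 0.14 0 0 0 0; 0 0.21 0 0 0 0; 0 0.28 0 0 0 0; 0 0.32 0 0 0 0"

```text
time: 22.37
tool_pos: [495.3, -299.9, 86.2]
tcp_rot: [-90.0, 0.0, -93.6]
ft_force: [-0.3, 0.6, 1.0]
finger_gap: 0.1
```

Call:
move_arm:
  motion: "0 0.08 0.05 0 0 0; 0 0.16 0.13 0 0 0; 0 0.24 0.23 0 0 0; 0 0.32 0.35 0 0 0; 0 0.4 0.46 0 0 0; 0 0.48 0.58 0 0 0"

```text
time: 22.87
tool_pos: [495.4, -296.0, 92.3]
tcp_rot: [-90.0, -0.1, -93.6]
ft_force: [0.6, -5.2, -1.9]
finger_gap: -0.2
```

Call:
move_arm:
  motion: "0 0.1 0.11 0 0 0; 0 0.2 0.22 0 0 0; 0 0.3 0.33 0 0 0; 0 0.4 0.44 0 0 0; 0 0.5 0.55 0 0 0; 0 0.6 0.66 0 0 0; 0 0.71 0.76 0 0 0; 0 0.82 0.86 0 0 0; 0.1 0.93 0.96 0 0 0; 0.1 1.04 1.06 0 0 0"

```text
time: 23.7
tool_pos: [496.6, -285.9, 103.4]
tcp_rot: [-89.9, -0.1, -93.6]
ft_force: [-0.7, -6.9, 1.3]
finger_gap: 0.0
```

Call:
move_arm:
  motion: "0 0.11 0.09 0 0 0; 0 0.22 0.19 0 0 0; 0 0.33 0.28 0 0 0; 0 0.45 0.37 0 0 0; 0 0.57 0.46 0 0 0; 0 0.69 0.54 0 0 0; 0 0.81 0.62 0 0 0; 0 0.93 0.7 0 0 0; 0.1 1.05 0.77 0 0 0; 0.1 1.17 0.84 0 0 0"

```text
time: 24.53
tool_pos: [497.8, -274.1, 112.0]
tcp_rot: [-89.9, -0.1, -93.6]
ft_force: [-0.4, -4.9, 1.4]
finger_gap: -0.2
```

Call:
move_arm:
  motion: "0 0.12 0.07 0 0 0; 0 0.25 0.13 0 0 0; 0 0.37 0.19 0 0 0; 0 0.5 0.25 0 0 0; 0 0.62 0.31 0 0 0; 0 0.75 0.37 0 0 0; 0 0.87 0.42 0 0 0; 0 1 0.47 0 0 0; 0.1 1.12 0.51 0 0 0; 0.1 1.24 0.55 0 0 0"

```text
time: 25.37
tool_pos: [498.7, -261.3, 117.3]
tcp_rot: [-89.9, -0.1, -93.6]
ft_force: [-1.1, -5.1, 1.3]
finger_gap: -0.3
```

Call:
move_arm:
  motion: "0 0.12 0.04 0 0 0; 0 0.24 0.08 0 0 0; 0 0.36 0.11 0 0 0; 0 0.48 0.14 0 0 0; 0 0.6 0.17 0 0 0"

```text
time: 25.78
tool_pos: [498.7, -255.0, 118.7]
tcp_rot: [-89.9, -0.0, -93.6]
ft_force: [-0.3, -6.1, 1.7]
finger_gap: 0.3
```

Call:
move_arm:
  motion: "0 0.07 0.02 0 0 0; 0 0.14 0.03 0 0 0; 0 0.21 0.05 0 0 0; 0 0.28 0.06 0 0 0"

```text
time: 26.12
tool_pos: [498.6, -252.2, 119.2]
tcp_rot: [-90.0, -0.0, -93.6]
ft_force: [1.0, -4.6, 1.2]
finger_gap: -0.1
```

Call:
move_arm:
  motion: "0 0.08 0.02 0 0 0; 0 0.16 0.03 0 0 0; 0 0.24 0.05 0 0 0; 0 0.3 0.06 0 0 0"

```text
time: 26.45
tool_pos: [498.7, -249.1, 119.8]
tcp_rot: [-90.0, -0.0, -93.6]
ft_force: [0.0, -5.1, 1.1]
finger_gap: -0.0
```

Call:
move_arm:
  motion: "0 0.06 0.01 0 0 0; 0 0.12 0.02 0 0 0; 0 0.18 0.02 0 0 0; 0 0.24 0.03 0 0 0"

```text
time: 26.78
tool_pos: [498.6, -246.7, 120.0]
tcp_rot: [-90.0, -0.0, -93.6]
ft_force: [0.8, -6.4, 1.6]
finger_gap: 0.0
```

Call:
move_arm:
  motion: "0 -0.5 0 0 0 0; 0 -1.5 0 0 0 0; 0 -2.5 1 0 0 0; 0 -3 3.5 0 0 0; 0 -3 6 0 0 0; 0.1 -1 7 0 0 0; 0.3 3 7 0 0 0; 0.5 7 7 0 0 0; 0.8 11 7 0 0 0; 1 15 7 0 0 0"

```text
time: 27.62
tool_pos: [508.4, -95.7, 190.6]
tcp_rot: [-90.0, 0.0, -93.7]
ft_force: [-0.3, -0.1, -0.9]
finger_gap: -0.2
```

Call:
move_arm:
  motion: "0.2 4 0 0 0 0; 0.4 8 0 0 0 0; 0.6 10.5 0 0 0 0; 0.6 11.3 0 0 0 0; 0.6 11.5 -1 0 0 0; 0.6 11.5 -3.5 0 0 0; 0.6 11.5 -6 0 0 0; 0.6 11.5 -7.2 0 0 0; 0.6 11.5 -7.2 0 0 0; 0.6 11.5 -7.2 0 0 0"

```text
time: 28.45
tool_pos: [513.8, 17.4, 117.1]
tcp_rot: [-90.1, -0.0, -93.7]
ft_force: [-0.1, -0.7, 0.1]
finger_gap: 0.3
```

Call:
move_arm:
  motion: "0 -0.3 0 0 0 0; 0 -0.7 0 0 0 0; 0 -1.1 0 0 0 0; 0 -1.5 0 0 0 0; 0 -1.9 0 0 0 0; 0 -2.3 0 0 0 0; 0 -2.6 0 0 0 0; 0 -2.8 0 0 0 0; 0 -2.95 0 0 0 0; 0 -3.1 0 0 0 0"

```text
time: 29.28
tool_pos: [514.3, -12.6, 117.6]
tcp_rot: [-90.0, 0.0, -93.6]
ft_force: [-0.8, 0.4, 0.4]
finger_gap: -0.2
```

Call:
move_arm:
  motion: "0 -0.1 0 0 0 0; 0 -0.2 0 0 0 0; 0 -0.3 0.01 0 0 0; 0 -0.4 0.05 0 0 0; 0 -0.5 0.09 0 0 0; 0 -0.6 0.13 0 0 0; 0 -0.7 0.17 0 0 0; 0 -0.8 0.2 0 0 0"

```text
time: 29.95
tool_pos: [514.3, -19.8, 119.7]
tcp_rot: [-90.0, 0.1, -93.6]
ft_force: [-0.2, 5.5, 0.9]
finger_gap: -0.0
```

Call:
move_arm:
  motion: "0 -0.1 0.03 0 0 0; 0 -0.2 0.06 0 0 0; 0 -0.3 0.09 0 0 0; 0 -0.4 0.12 0 0 0; 0 -0.5 0.15 0 0 0; 0 -0.6 0.18 0 0 0; 0 -0.7 0.2 0 0 0; 0 -0.8 0.22 0 0 0"

```text
time: 30.62
tool_pos: [514.4, -27.9, 122.1]
tcp_rot: [-90.0, 0.1, -93.6]
ft_force: [0.4, 4.9, 2.2]
finger_gap: 0.2
```

Call:
move_arm:
  motion: "0 -0.08 0.02 0 0 0; 0 -0.16 0.03 0 0 0; 0 -0.24 0.05 0 0 0; 0 -0.3 0.06 0 0 0"

```text
time: 30.95
tool_pos: [514.4, -30.9, 122.7]
tcp_rot: [-90.0, 0.1, -93.6]
ft_force: [-1.0, 4.9, 1.1]
finger_gap: 0.0
```

Call:
move_arm:
  motion: "0 -0.08 0.01 0 0 0; 0 -0.16 0.02 0 0 0; 0 -0.24 0.03 0 0 0; 0 -0.3 0.04 0 0 0"

```text
time: 31.28
tool_pos: [514.5, -33.9, 123.2]
tcp_rot: [-90.0, 0.1, -93.6]
ft_force: [-0.5, 6.1, 0.4]
finger_gap: -0.1
```

Call:
move_arm:
  motion: "0 -0.06 0.01 0 0 0; 0 -0.12 0.01 0 0 0; 0 -0.18 0.02 0 0 0; 0 -0.24 0.02 0 0 0"

```text
time: 31.62
tool_pos: [514.5, -36.3, 123.4]
tcp_rot: [-90.0, 0.1, -93.6]
ft_force: [0.9, 4.8, 1.6]
finger_gap: -0.0
```

Call:
move_arm:
  motion: "0 -0.06 0 0 0 0; 0 -0.12 0.01 0 0 0; 0 -0.18 0.01 0 0 0; 0 -0.24 0.01 0 0 0"

```text
time: 31.95
tool_pos: [514.5, -38.7, 123.5]
tcp_rot: [-90.0, 0.1, -93.6]
ft_force: [-0.2, 5.8, 1.9]
finger_gap: -0.1
```

Call:
move_arm:
  motion: "0 -0.06 0 0 0 0; 0 -0.12 0 0 0 0; 0 -0.18 0 0 0 0; 0 -0.22 0 0 0 0"

```text
time: 32.28
tool_pos: [514.5, -40.8, 123.4]
tcp_rot: [-90.0, 0.1, -93.6]
ft_force: [0.6, 5.4, 1.0]
finger_gap: 0.0
```

```bash
python3 - <<'E'
from h import *
for i in range(4):
  eyes.snapshot('top'); q=readout.sense();print(q['time'],q['tool_pos'],q['ft_force'],q['wrist_torque'])
E
```

```text
32.3333 [514.52746442 -40.87567514 123.47638445] [-0.62149265  4.82644179  1.43113734] [ 8.16909466e-01  2.48699321e-04 -1.90415977e-02]
32.3833 [514.51150928 -40.88268594 123.45568742] [2.0207353  4.95943587 1.36468787] [ 0.80025183 -0.00972539  0.05427931]
32.4333 [514.52771903 -40.89778212 123.47749112] [0.4347482  4.7966462  2.32646223] [0.7987461  0.02588519 0.01064972]
32.4833 [514.5266955  -40.90001916 123.47792449] [0.69410729 4.81629744 1.45494916] [ 0.83575859  0.01239769 -0.02858046]
```

Call:
move_arm:
  motion: "0 -0.05 0 0 0 0; 0 -0.1 0 0 0 0; 0 -0.15 0 0 0 0; 0 -0.2 0 0 0 0"

```text
time: 32.82
tool_pos: [514.5, -42.8, 123.5]
tcp_rot: [-90.0, 0.1, -93.6]
ft_force: [0.8, 5.6, 1.7]
finger_gap: 0.1
```

Call:
move_arm:
  motion: "0 -0.05 0 0 0 0; 0 -0.1 0 0 0 0; 0 -0.15 0 0 0 0; 0 -0.2 0 0 0 0"

```text
time: 33.15
tool_pos: [514.5, -44.7, 123.5]
tcp_rot: [-90.0, 0.1, -93.6]
ft_force: [0.2, 6.3, 2.1]
finger_gap: 0.0
```

Call:
move_arm:
  motion: "0 -0.05 0 0 0 0; 0 -0.1 0 0 0 0; 0 -0.15 0 0 0 0"

```text
time: 33.4
tool_pos: [514.5, -46.2, 123.4]
tcp_rot: [-90.0, 0.1, -93.6]
ft_force: [0.8, 5.8, 2.4]
finger_gap: -0.2
```

Call:
move_arm:
  motion: "0 -0.05 0 0 0 0; 0 -0.1 0 0 0 0; 0 -0.15 0 0 0 0"

```text
time: 33.65
tool_pos: [514.4, -47.7, 123.4]
tcp_rot: [-90.0, 0.1, -93.6]
ft_force: [0.6, 5.4, 1.5]
finger_gap: 0.1
```

Call:
move_arm:
  motion: "0 -0.05 0 0 0 0; 0 -0.1 0 0 0 0; 0 -0.15 -0.01 0 0 0"

```text
time: 33.9
tool_pos: [514.5, -49.2, 123.3]
tcp_rot: [-90.0, 0.1, -93.6]
ft_force: [-0.5, 7.4, 1.8]
finger_gap: 0.1
```

Call:
move_arm:
  motion: "0 -0.04 0 0 0 0; 0 -0.08 0 0 0 0; 0 -0.12 -0.01 0 0 0"

```text
time: 34.15
tool_pos: [514.5, -50.1, 123.3]
tcp_rot: [-90.0, 0.1, -93.6]
ft_force: [0.1, 8.8, 2.7]
finger_gap: 0.0
```

The force is starting to rise at about -0.08 rad. Now the -y lever.

Call:
move_arm:
  motion: "0 0.5 0 0 0 0; 0 1.5 0 0 0 0; 0 2.5 1 0 0 0; 0 3 3.5 0 0 0; 0 3 6 0 0 0; -0.1 1 7 0 0 0; -0.3 -3 7 0 0 0; -0.5 -7 7 0 0 0; -0.8 -11 7 0 0 0; -1 -15 7 0 0 0"

```text
time: 34.98
tool_pos: [504.4, -202.1, 194.2]
tcp_rot: [-89.9, -0.0, -93.5]
ft_force: [1.2, 0.9, -0.1]
finger_gap: 0.0
```

Call:
move_arm:
  motion: "-0.3 -4 0 0 0 0; -0.5 -6.5 0 0 0 0; -0.6 -7.8 -0.5 0 0 0; -0.6 -8 -2.5 0 0 0; -0.6 -8 -5 0 0 0; -0.6 -8 -6.7 0 0 0; -0.6 -8 -7.2 0 0 0; -0.6 -8 -7.2 0 0 0; -0.6 -8 -7.2 0 0 0"

```text
time: 35.73
tool_pos: [498.9, -280.6, 121.8]
tcp_rot: [-90.0, -0.0, -93.5]
ft_force: [0.3, 0.0, 0.2]
finger_gap: 0.2
```

Call:
move_arm:
  motion: "0 0.4 0 0 0 0; 0 0.9 0 0 0 0; 0 1.4 0 0 0 0; 0 1.9 0 0 0 0; 0 2.3 0 0 0 0; 0 2.5 0 0 0 0; 0 2.65 0 0 0 0; 0 2.8 0 0 0 0"

```text
time: 36.4
tool_pos: [498.4, -253.0, 121.1]
tcp_rot: [-90.0, -0.0, -93.6]
ft_force: [0.1, 0.3, 0.1]
finger_gap: 0.6
```

Call:
move_arm:
  motion: "0 0.12 0 0 0 0; 0 0.24 0 0 0 0; 0 0.36 0 0 0 0; 0 0.48 0 0 0 0; 0 0.6 0 0 0 0; 0 0.7 0.01 0 0 0; 0 0.8 0.02 0 0 0; 0 0.9 0.02 0 0 0"

```text
time: 37.07
tool_pos: [498.4, -245.1, 121.4]
tcp_rot: [-90.0, -0.1, -93.6]
ft_force: [-1.2, -5.4, 0.0]
finger_gap: -0.2
```

Call:
move_arm:
  motion: "0 0.1 0.01 0 0 0; 0 0.2 0.01 0 0 0; 0 0.3 0.02 0 0 0; 0 0.4 0.02 0 0 0"

```text
time: 37.4
tool_pos: [498.6, -241.4, 122.0]
tcp_rot: [-89.9, -0.1, -93.6]
ft_force: [-0.1, -6.8, 0.7]
finger_gap: 0.1
```

Call:
move_arm:
  motion: "0 0.08 0 0 0 0; 0 0.16 0 0 0 0; 0 0.24 0.01 0 0 0; 0 0.3 0.01 0 0 0"

```text
time: 37.73
tool_pos: [498.8, -238.6, 122.3]
tcp_rot: [-89.9, -0.1, -93.6]
ft_force: [-0.3, -6.3, 0.6]
finger_gap: -0.0
```

Call:
move_arm:
  motion: "0 0.06 0 0 0 0; 0 0.12 0 0 0 0; 0 0.18 0 0 0 0; 0 0.24 0 0 0 0"

```text
time: 38.07
tool_pos: [499.0, -236.3, 122.5]
tcp_rot: [-89.9, -0.2, -93.6]
ft_force: [0.3, -6.2, 0.9]
finger_gap: -0.3
```

Call:
move_arm:
  motion: "0 0.05 0 0 0 0; 0 0.1 0 0 0 0; 0 0.15 0 0 0 0; 0 0.2 0 0 0 0"

```text
time: 38.4
tool_pos: [499.1, -234.6, 122.6]
tcp_rot: [-89.9, -0.2, -93.6]
ft_force: [0.7, -7.9, 2.1]
finger_gap: 0.1
```

Call:
move_arm:
  motion: "0 0.05 0 0 0 0; 0 0.1 0 0 0 0; 0 0.15 0 0 0 0"

```text
time: 38.65
tool_pos: [499.1, -233.8, 122.7]
tcp_rot: [-89.8, -0.3, -93.6]
ft_force: [1.3, -11.2, 0.1]
finger_gap: -0.2
```

Call:
move_arm:
  motion: "0 0.04 0 0 0 0; 0 0.08 0 0 0 0; 0 0.08 0 0 0 0"

```text
time: 38.9
tool_pos: [499.1, -233.4, 122.8]
tcp_rot: [-89.8, -0.3, -93.6]
ft_force: [0.6, -11.8, -0.9]
finger_gap: -0.1
```

The -y lever is home, with a steep rise to 12 N. Back to +y to verify and finish.

Call:
move_arm:
  motion: "0 -0.5 0 0 0 0; 0 -1.5 0 0 0 0; 0 -2.5 1 0 0 0; 0 -3 3.5 0 0 0; 0 -3 6 0 0 0; 0.1 -1 7 0 0 0; 0.3 3 7 0 0 0; 0.5 7 7 0 0 0; 0.8 11 7 0 0 0; 1 15 7 0 0 0"

```text
time: 39.73
tool_pos: [508.4, -79.5, 192.4]
tcp_rot: [-90.0, 0.0, -93.7]
ft_force: [0.8, 0.0, -0.8]
finger_gap: 0.3
```

Call:
move_arm:
  motion: "0.3 4 0 0 0 0; 0.5 6.5 0 0 0 0; 0.6 7.3 -0.5 0 0 0; 0.6 7.5 -2.5 0 0 0; 0.6 7.5 -5 0 0 0; 0.6 7.5 -6.7 0 0 0; 0.6 7.5 -7 0 0 0; 0.6 7.5 -7 0 0 0; 0.6 7.5 -7 0 0 0"

```text
time: 40.48
tool_pos: [514.9, -6.2, 122.5]
tcp_rot: [-90.0, -0.0, -93.6]
ft_force: [0.5, 0.7, 1.0]
finger_gap: 0.1
```

Call:
move_arm:
  motion: "0 -0.4 0 0 0 0; 0 -0.9 0 0 0 0; 0 -1.4 0 0 0 0; 0 -1.9 0 0 0 0; 0 -2.4 0 0 0 0; 0 -2.9 0 0 0 0; 0 -3.2 0 0 0 0; 0 -3.4 0 0 0 0; 0 -3.55 0 0 0 0; 0 -3.7 0 0 0 0"

```text
time: 41.32
tool_pos: [514.3, -42.6, 121.4]
tcp_rot: [-90.0, 0.0, -93.6]
ft_force: [0.2, -0.9, -0.1]
finger_gap: 0.0
```

Call:
move_arm:
  motion: "0 -0.1 0 0 0 0; 0 -0.2 0 0 0 0; 0 -0.3 0 0 0 0; 0 -0.4 0 0 0 0; 0 -0.5 0 0 0 0; 0 -0.6 0 0 0 0; 0 -0.67 0 0 0 0; 0 -0.74 0 0 0 0"

```text
time: 41.98
tool_pos: [514.3, -49.0, 121.5]
tcp_rot: [-90.0, 0.1, -93.6]
ft_force: [-0.3, 8.1, 1.0]
finger_gap: -0.3
```

Call:
move_arm:
  motion: "0 -0.04 0 0 0 0; 0 -0.08 0 0 0 0; 0 -0.12 0 0 0 0"

```text
time: 42.23
tool_pos: [514.4, -49.3, 121.5]
tcp_rot: [-90.0, 0.2, -93.6]
ft_force: [0.3, 9.7, 1.7]
finger_gap: -0.1
```

Call:
move_arm:
  motion: "0 -0.04 0 0 0 0; 0 -0.07 0 0 0 0; 0 -0.07 0 0 0 0"

```text
time: 42.48
tool_pos: [514.3, -49.7, 121.5]
tcp_rot: [-90.0, 0.2, -93.5]
ft_force: [-0.5, 10.1, 2.8]
finger_gap: 0.3
```

Call:
move_arm:
  motion: "0 -0.04 0 0 0 0; 0 -0.08 0 0 0 0; 0 -0.12 0 0 0 0; 0 -0.12 0 0 0 0"

```text
time: 42.82
tool_pos: [514.3, -50.4, 121.6]
tcp_rot: [-90.0, 0.2, -93.5]
ft_force: [-0.7, 13.1, 3.3]
finger_gap: -0.1
```

```bash
python3 - <<'E'
from h import *
for i in range(3):
  eyes.snapshot('top'); q=readout.sense();print(q['time'],q['tool_pos'],q['ft_force'])
E
```

```text
42.8667 [514.30743979 -50.41113384 121.56893742] [-0.47713809 13.6392098   3.28383159]
42.9167 [514.3026692  -50.42648039 121.57438706] [-0.77569843 13.22951253  2.73534567]
42.9667 [514.30234818 -50.42243182 121.55750867] [-0.87861483 12.84857906  2.56550408]
```

Both are home: +y resists steeply at 13 N, at an angle mirroring -y. One gentle recheck of -y, since +y was finished after it.

Call:
move_arm:
  motion: "0 0.5 0 0 0 0; 0 1.5 0 0 0 0; 0 2.5 1 0 0 0; 0 3 3.5 0 0 0; 0 3 6 0 0 0; -0.1 1 7 0 0 0; -0.3 -3 7 0 0 0; -0.5 -7 7 0 0 0; -0.8 -11 7 0 0 0; -1 -15 7 0 0 0"

```text
time: 43.8
tool_pos: [504.4, -204.1, 192.7]
tcp_rot: [-89.9, -0.0, -93.5]
ft_force: [-0.1, 0.5, 0.5]
finger_gap: -0.2
```

Call:
move_arm:
  motion: "-0.3 -4 0 0 0 0; -0.5 -6.3 0 0 0 0; -0.6 -6.8 -0.5 0 0 0; -0.6 -7 -2.5 0 0 0; -0.6 -7 -5 0 0 0; -0.6 -7 -6.7 0 0 0; -0.6 -7 -7 0 0 0; -0.6 -7 -7 0 0 0; -0.6 -7 -7 0 0 0"

```text
time: 44.55
tool_pos: [499.0, -272.5, 122.7]
tcp_rot: [-90.0, -0.0, -93.5]
ft_force: [-0.1, -0.2, 0.3]
finger_gap: 0.0
```

Call:
move_arm:
  motion: "0 0.4 0 0 0 0; 0 0.9 0 0 0 0; 0 1.4 0 0 0 0; 0 1.9 0 0 0 0; 0 2.3 0 0 0 0; 0 2.6 0 0 0 0; 0 2.8 0 0 0 0; 0 2.95 0 0 0 0; 0 3.1 0 0 0 0; 0 3.2 0 0 0 0"

```text
time: 45.38
tool_pos: [498.3, -240.9, 121.5]
tcp_rot: [-90.0, 0.0, -93.6]
ft_force: [-0.6, 0.4, 0.7]
finger_gap: -0.1
```

Call:
move_arm:
  motion: "0 0.1 0 0 0 0; 0 0.2 0 0 0 0; 0 0.3 0 0 0 0; 0 0.4 0 0 0 0; 0 0.5 0 0 0 0; 0 0.6 0 0 0 0; 0 0.68 0 0 0 0; 0 0.76 0 0 0 0"

```text
time: 46.05
tool_pos: [498.4, -234.5, 121.6]
tcp_rot: [-90.0, -0.1, -93.6]
ft_force: [-0.2, -8.2, -2.5]
finger_gap: 0.3
```

Call:
move_arm:
  motion: "0 0.04 0 0 0 0; 0 0.08 0 0 0 0; 0 0.12 0 0 0 0"

```text
time: 46.3
tool_pos: [498.3, -234.1, 121.7]
tcp_rot: [-90.0, -0.2, -93.6]
ft_force: [-0.8, -9.8, -2.4]
finger_gap: -0.1
```

Call:
move_arm:
  motion: "0 0.04 0 0 0 0; 0 0.08 0 0 0 0; 0 0.12 0 0 0 0; 0 0.16 0 0 0 0; 0 0.16 0 0 0 0"

```text
time: 46.72
tool_pos: [498.4, -233.2, 121.9]
tcp_rot: [-89.9, -0.3, -93.6]
ft_force: [-0.7, -12.5, -3.3]
finger_gap: 0.3
```

Home, same place, 12.5 N. Retreat and look.

Call:
move_arm:
  motion: "0 -0.3 0 0 0 0; 0 -1 0 0 0 0; 0 -2.5 0 0 0 0; 0 -4 1 0 0 0; 0 -6 3 0 0 0; 0 -8 6 0 0 0; 0 -10 9 0 0 0; 0 -12 11 0 0 0; 0 -13 12 0 0 0; 0 -13 12 0 0 0"

```text
time: 47.55
tool_pos: [499.0, -364.6, 245.2]
tcp_rot: [-89.7, -0.2, -93.7]
ft_force: [1.6, -1.0, 0.9]
finger_gap: -0.2
```

```bash
python3 - <<'E'
from h import *
b=snap('scene','scene6'); t=snap('top','top6')
e=np.zeros((600,800,3),np.uint8)
e[:300]=cv2.resize(cv2.convertScaleAbs(t['image'],alpha=1.5)[150:240,150:390],(800,300),interpolation=cv2.INTER_CUBIC)
e[300:]=cv2.resize(b['image'][130:265,130:330],(800,540),interpolation=cv2.INTER_CUBIC)[100:400]
cv2.imwrite('pics/s6.png',e)
q=readout.sense();print(q['time'],q['tool_pos'],q['ft_force'])
E
```

```text
47.65 [ 498.12773288 -361.14933246  240.97328022] [-0.6625571  -0.60301483  0.33242629]
```

View pics/s6.png

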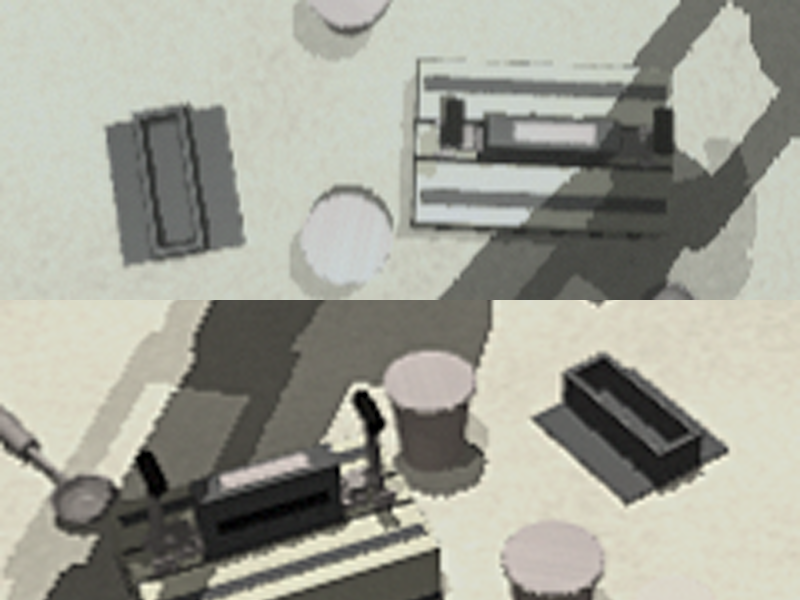

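```bash
python3 -c "
from h import *
r.hand_in(); print(readout.sense()['time'])"
```

```text
the job is handed in; nothing more can be done
the job is handed in; nothing more can be done
```

The module is seated in the logger base with both levers swung in and left home. I handed the job in at about 48 s of the 72 s allowed. The hand-in reports no verdict, and I had no way to read the seating switches.

- **Placing:** I took the module out of its stand, lowered it upright into the slot until I felt the sprung contacts (underside about 18 mm above the bench), and let go.
- **Levers:** I pressed them in turn, from both sides. Each took about 5–7 N along the way, then resistance rose steeply at nearly mirrored angles, roughly -0.05 to -0.08 rad. I stopped at about 13 N on the +y lever and 12.5 N on the -y lever.
- **Force peak:** The highest reading was about 15 N, briefly, at first contact with the +y bar, because the bar rose and rubbed against the finger. I followed the arc upward after that.
- **Last checks:** After finishing +y, I went back to -y and found it still home. The final pictures show the module upright in the slot, both levers nearly upright, and the cups and spoon in view where they were. The gripper is clear of everything. Nothing failed. The two lever positions differ by about 2–3 mm at the bar, which I put down to error in my estimate of the base's centre.

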